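# Latch the loaded cassette carriage at its reading position

## Task

Two identical reading stands stand on the bench; one has a test cassette lying on its sprung carriage. With the fingertips push that carriage by its upright push plate all the way in to the end of its travel, then let it go so that its spring brings it back onto the stop pin and it rests latched halfway, under the window. Do not touch or lift the cassette, and leave the empty stand's carriage and the things lying about alone.

Things in the scene. Friction and masses are not known exactly. Their poses are not given: they have to be found in the camera images.
- stand_a: Reading stand WITH a cassette on its carriage, fixed; base 220 x 110 mm, 10 mm high; origin: centre of its underside; x is the pushing direction (roughly away from the robot, turned up to 0.3 rad), z up. Rails at y = +-38 mm, 28 mm high. Windowed bridge over the carriage at x = -25 to +13 mm, 33 to 38 mm high. Stop pin's housing and knob at x = 45, y = 37 to 67 mm.
- stand_b: The identical but EMPTY stand, fixed beside the other (left or right of it); origin: centre of its underside; x is the pushing direction (roughly away from the robot, turned up to 0.3 rad), z up. Rails at y = +-38 mm, 28 mm high. Windowed bridge over the carriage at x = -25 to +13 mm, 33 to 38 mm high. Stop pin's housing and knob at x = 45, y = 37 to 67 mm.
- push_a (a point): Centre of the near face, the one to push, of the loaded carriage's push plate: upright, grey, dark ridges, at the carriage's near end, 52 mm wide (stand y), 10 mm thick (x), from 13 to 45 mm above the worktop, the highest part of the stand. The point is 33 mm above the worktop and moves with the carriage; carriage out, it is at x = -100, y = 0 mm of the stand.
- push_b (a point): The same point on the empty stand's carriage.
- slide_a (a joint): Travel of the loaded carriage along the stand's +x, m: 0 = out (spring holds it), 0.060 = fully in, on its end stop. Spring 3 N at 0 to 6.6 N at 0.060, damping 35 N per m/s, passing the pin about 1 N more. Beyond 0.034 a tooth on its left flank has passed the stop pin, which springs in behind it: let go, it returns in about 0.2 s to 0.034, latched. Let go earlier it returns to 0.
- slide_b (a joint): The same for the empty stand's carriage.
- pin_a (a joint): Stop pin of the loaded stand, m: 0 = sprung in towards the carriage, up to 0.008 = drawn outward (to the stand's +y), as the tooth does in passing.
- cassette: White test cassette, 70 x 21 x 5 mm, lying loose in the shallow nest (74 x 24 mm, 3 mm deep) of the loaded carriage, long side along the travel, its top 25 mm above the worktop. Origin: centre of its underside; with the carriage out it is near x = -48, y = 0 mm of the stand. Its own y axis runs along its length.
- spare_cassette: Bystander: an identical cassette lying on the worktop in front of the stands (nearer the robot). Origin: centre of its underside.
- timer: Bystander: bench timer, 62 x 66 x 18 mm, lying to the right of the stands. Origin: centre of its underside.
- marker: Bystander: marker pen, 17 x 135 x 16 mm, lying to the left of the stands. Origin: centre of its underside.
- nest_a (a point): Centre of the floor of the loaded carriage's nest, 20 mm above the worktop, 52 mm beyond the push face; moves with the carriage.
Not all that is in view belongs to the job. Leave any brown look-alike of the cassette alone.

How it is judged:
By the outcome, as a careful person would: the job done as asked, in the order asked, and still so for the second after the job is handed in, with the robot touching nothing.
It also fails if it takes over 35 s, if anything falls off the work surface, if the arm or the gripper's body presses on something with over 40 N, if the wrist force passes 120 N, or if a joint passes its speed limit or range.

## Robot

A 6-joint arm with a two-finger parallel gripper is mounted at the origin on a cart in front of the work surface, level with it; the furniture and walls round the work are solid. World frame = base frame: x ahead of the robot, y to its left, z up, the work surface at z = 0. Lengths are in m, angles in rad, forces in N, time in s.
With the tool pointing down it reaches from about 0.35 to 0.775 m from the base axis. Payload 5.5 kg.
Tool frame: the origin (TCP) lies at the very end of the fingers, on their centre line; the grasp point (between the pads) lies 19 mm behind it; x points along the fingers, y is the direction in which the jaws open and shut, and the axes are right-handed (so a half turn about x gives the same grasp; the last joint's range is limited). The gripper opens to 85 mm and grips with 20 to 120 N. Pads are 22 mm wide; open, the fingers measure 114 mm over their backs; the gripper's body (76 mm by 85 mm) begins 54 mm behind the grasp point. The pads swing forward as they close: fully open they stand 13 mm farther back than shut.
Start: joints at [1.11, 0.313, 0.046, 1.304, 0, 1.431], TCP at [0.181, 0.546, 0.231] pointing down, gripper open.
Joint ranges: [-2.76, 2.76], [-0.86, 1.69], [-1.03, 1.26], [-2.2, 2.34], [-1.47, 1.5], [-3.14, 3.14]. Speed limits (rad/s): [2.57, 2.57, 3.14, 3.14, 3.14, 3.14].

## Interface

Orientations are given as a unit quaternion [w, x, y, z].
In Python, from workcell import env gives the robot as it stands.
- The arm moves only by the tool servo_tool, never from a script. Its argument "increments" is a list of rows, each an object with "offset": the shift along the tool's x, y, z in cm, a list of three; "yaw": the turn about the tool's x in degrees. In form: [{"offset": [x, y, z], "yaw": yaw}, ...]. A call has exactly 8 rows; each row is the pose to reach, as a shift and turn from the pose commanded when the call began, along the tool's axes at that moment; what a row does not reach only later rows make up. A row lasts 1/10 s, in which the tool goes at most 50 mm and 8.59 degrees, less where a joint would pass 70% of its speed; a pose out of reach is approached as far as the arm can. A call with a gripper value outside its range is refused whole. "claw" is the opening, from 0 (shut) to 1 (fully open), set as the call begins (left out, the last holds). The fingers move at their own pace and stop on an object; "force" is the grip in N (left out, the last holds). Time passes only in rows, so rows that repeat a pose let the fingers close, or fill a call up. It gives the time, the measured TCP pose, the force and the opening at its end, in the units of the state.
- env.get_state(): the state, without advancing time (a new reading comes with each control period).
- env.read_camera(name): name is "scene" or "top" or "wrist"; returns (picture, depth): 420x560x3 uint8, red, green, blue; 420x560 float32, m along the optical axis (not along the pixel's ray), 0 where there is no reading.
- env.camera_model(name): a dict with "vertical_fov" (degrees; the focal length in pixels is half the picture's height over the tangent of half this angle, whatever the lens; pixels are square), "cx", "cy" (the principal point, pixels), "world_from_camera" (4x4, takes a point from camera to world coordinates). Camera axes: x right, y up, looking along -z (the intrinsics and any distortion apply to the point x, -y, -z); pixel columns grow to the right and rows downward; lengths in m; the calibration is good to about 2 mm. A picture is of the moment at which its call begins: read the wrist's pose just before it. camera_model takes no time and is no camera call; for the wrist camera it gives the pose at the moment of the call.
- env.hand_in(): hands the job in, once; it reports no verdict.
The state is a dict: "clock": time; "joint_pos": joint angles; "qvel": joint speeds; "tau": joint torques, N m; "tcp_pos": TCP position; "orientation": TCP orientation; "wrist_force": force on the tool from outside, world axes, zero at the start; "ft_torque": the same for the moment, N m; "finger_gap": finger opening in m.
Only numpy, scipy, OpenCV 4.12 (cv2) and the standard library are available. Lean on these libraries where they do the work, as an engineer would, in place of code of your own. Each camera call takes 0.05 s, during which the arm holds its last target.

## Working session

There is one attempt and no reset: what is moved stays moved. The work goes in short steps, Python scripts to look and compute and a tool call to move; the robot and the scene stay as the last step left them, time stands still between calls to the robot, and variables do not carry over. Pictures are saved under pics/ and viewed, and the job is handed in when it is done.

Besides the shell and the picture viewer there is one more tool, called after "Emit:" as name(argument=value, ...), one argument or row to a line, values as JSON. servo_tool: Moves the arm, as the interface text tells. Its arguments: {"type":"object","properties":{"increments":{"type":"array","items":{"type":"object","properties":{"offset":{"type":"array","items":{"type":"number"}},"yaw":{"type":"number"}}}},"claw":{"type":"number"},"force":{"type":"number"}},"required":["increments"]}

```bash
mkdir -p pics; ls; python3 - <<'E'
from workcell import env
import cv2, numpy as np
s=env.get_state(); print(s)
for n in ["scene","top","wrist"]:
    m=env.camera_model(n); print(n,m)
    p,d=env.read_camera(n); cv2.imwrite(f"pics/{n}0.png",p[:,:,::-1]); np.savez(f"pics/{n}0.npz",p=p,d=d,T=m["world_from_camera"],m=np.array([m["vertical_fov"],m["cx"],m["cy"]]))
E
```

```text
pics
{'clock': 0.0, 'joint_pos': array([1.11038288e+00, 3.14002303e-01, 4.49633864e-02, 1.30360207e+00,
       4.07627149e-05, 1.43121343e+00]), 'qvel': array([-0.00070006,  0.00119203, -0.00066073,  0.00094741,  0.00222232,
       -0.0001917 ]), 'tau': array([-1.74557958e-03, -4.80626178e+01,  2.98532921e+01,  1.94789807e-02,
       -2.47535336e-04,  1.02920288e-05]), 'tcp_pos': array([0.18108474, 0.54519539, 0.23040142]), 'orientation': array([ 0.69782146,  0.11232604,  0.69823447, -0.11356363]), 'wrist_force': array([-0.75436854, -0.45731998,  0.91323906]), 'ft_torque': array([-0.04167792,  0.00513046,  0.01927915]), 'finger_gap': 0.08541865179593626}
scene {'vertical_fov': 53.820785507289465, 'cx': 273.60416001529427, 'cy': 208.94077788307013, 'world_from_camera': array([[ 0.4717117 ,  0.66722582, -0.57645276, -0.03150348],
       [-0.88157371,  0.34369636, -0.32357473, -0.28114537],
       [-0.0177727 ,  0.66081958,  0.75033433,  0.80892357],
       [ 0.        ,  0.        ,  0.        ,  1.        ]])}
top {'vertical_fov': 42.796191448947276, 'cx': 290.40528541392763, 'cy': 212.10953326719752, 'world_from_camera': array([[-0.02254167,  0.99921167, -0.03267897,  0.49062574],
       [-0.99970226, -0.02283407, -0.00860205,  0.05475892],
       [-0.00934146,  0.03247533,  0.99942888,  1.28642343],
       [ 0.        ,  0.        ,  0.        ,  1.        ]])}
wrist {'vertical_fov': 60.78990062727662, 'cx': 281.2575710434475, 'cy': 206.47319346725575, 'world_from_camera': array([[ 0.31495476, -0.91685137, -0.2453305 ,  0.11883358],
       [ 0.94910549,  0.30384012,  0.0829455 ,  0.56631093],
       [-0.00150744, -0.25896861,  0.96588456,  0.37256577],
       [ 0.        ,  0.        ,  0.        ,  1.        ]])}
```

View pics/scene0.png

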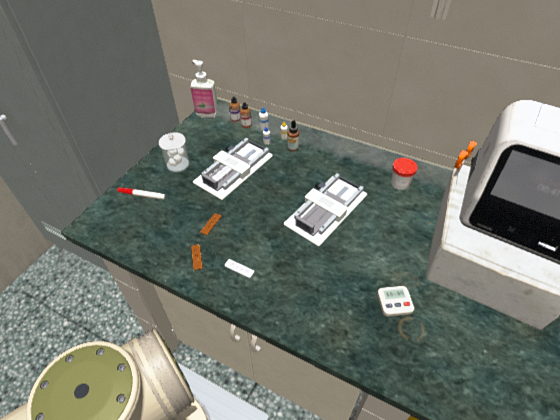

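View pics/top0.png

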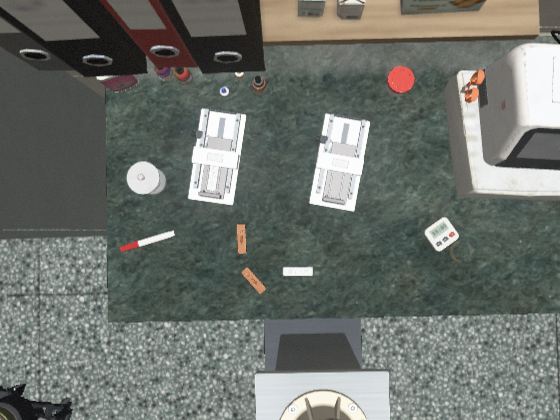

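View pics/wrist0.png

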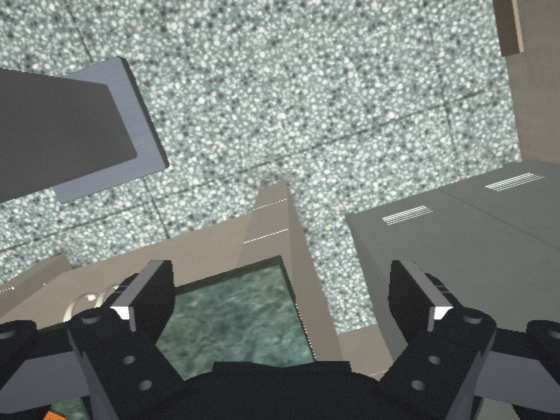

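The top view shows stands at about (218,157) and (341,162). The scene view shows them at (233,166) and (327,207). I'll enlarge both to see which one carries the white cassette.

```bash
python3 - <<'E'
import cv2, numpy as np
t=cv2.imread("pics/top0.png"); s=cv2.imread("pics/scene0.png")
a=cv2.resize(t[100:220,180:380],(800,480),interpolation=cv2.INTER_CUBIC)
b=cv2.resize(s[130:250,185:385],(800,480),interpolation=cv2.INTER_CUBIC)
cv2.imwrite("pics/c1.png",a);cv2.imwrite("pics/c2.png",b)
E
```

```text
(no output)
```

View pics/c1.png

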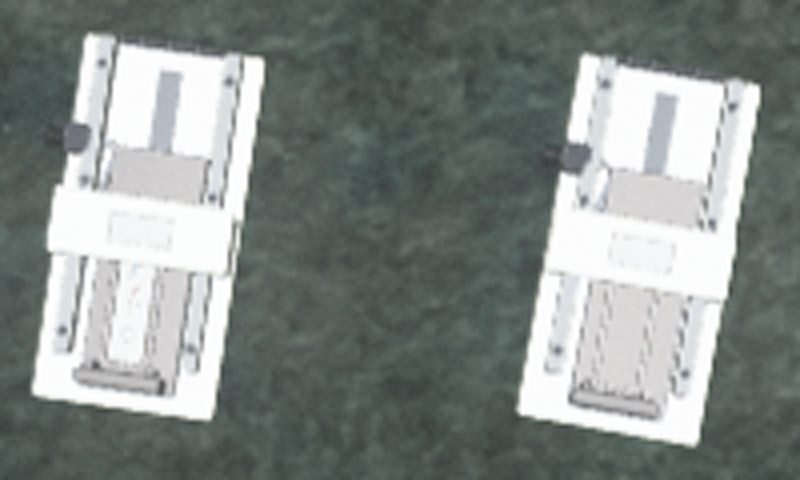

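View pics/c2.png

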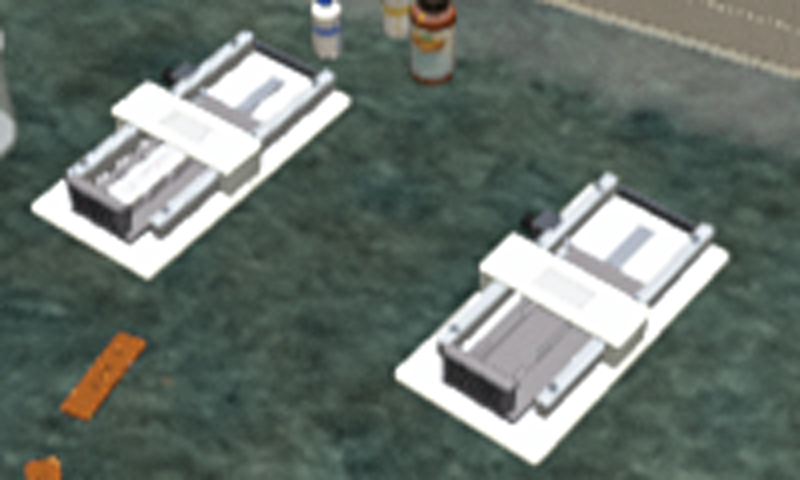

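The loaded stand is the left one. Its white cassette shows at top (212,177) and scene (222,172). The right stand at (341,162) has a bare nest, so it is empty. The brown bars at top (241,239) and (254,280) are look-alikes, and the white bar at (298,271) is the spare. Next I'll measure the left stand from both views.

```bash
cat > h.py <<'E'
import numpy as np, cv2
def load(n):
    z=np.load(f"pics/{n}.npz"); return z["p"],z["d"],z["T"],z["m"]
def ray(uv,T,m,H=420):
    f=H/2/np.tan(np.radians(m[0])/2); uv=np.atleast_2d(uv).astype(float)
    c=np.c_[(uv[:,0]-m[1])/f,-(uv[:,1]-m[2])/f,-np.ones(len(uv))]
    return T[:3,3],c@T[:3,:3].T
def onplane(uv,T,m,z):
    o,r=ray(uv,T,m); return o+r*((z-o[2])/r[:,2])[:,None]
def cloud(d,T,m):
    v,u=np.mgrid[0:420,0:560]; o,r=ray(np.c_[u.ravel(),v.ravel()],T,m)
    return (o+r*d.ravel()[:,None]).reshape(420,560,3)
def tri(uv1,A,uv2,B):
    o1,r1=ray(uv1,*A);o2,r2=ray(uv2,*B); r1=r1[0]/np.linalg.norm(r1[0]);r2=r2[0]/np.linalg.norm(r2[0])
    s=np.linalg.lstsq(np.c_[r1,-r2],o2-o1,rcond=None)[0]; a=o1+s[0]*r1;b=o2+s[1]*r2
    return (a+b)/2,np.linalg.norm(a-b)
E
python3 - <<'E'
from h import *
np.set_printoptions(precision=4,suppress=True)
pt,dt,Tt,mt=load("top0"); ps,ds,Ts,ms=load("scene0")
ct=np.array([[86,35],[265,57],[213,420],[33,396]])/4-.375+[180,100]
P=onplane(ct,Tt,mt,.010); print("top corners",P)
print("sizes",[np.linalg.norm(P[i]-P[(i+1)%4]) for i in range(4)],"centre",P.mean(0))
ax=(P[0]+P[1]-P[2]-P[3])[:2]; print("yaw",np.arctan2(ax[1],ax[0]))
cs=np.array([[33,207],[150,278],[351,98]])/4-.375+[185,130]
Q=onplane(cs,Ts,ms,.010); print("scene NL,NR,FR",Q)
for a,b in ((3,0),(2,1),(1,2)): print("tri",*tri(ct[a],(Tt,mt),cs[b],(Ts,ms)))
# depth: highest points in region near push plate
for n,(p,d,T,m) in dict(top=(pt,dt,Tt,mt),scene=(ps,ds,Ts,ms)).items():
    C=cloud(d,T,m); c=P.mean(0); y=np.arctan2(ax[1],ax[0]); R=np.array([[np.cos(y),-np.sin(y)],[np.sin(y),np.cos(y)]])
    L=(C[...,:2]-c[:2])@R
    M=(L[...,0]>-.13)&(L[...,0]<-.07)&(abs(L[...,1])<.06)&(d>0)&(C[...,2]>.036)&(C[...,2]<.07)
    print(n,M.sum()); 
    if M.sum(): print("local min/max",L[M].min(0),L[M].max(0),"world mean",C[M].mean(0),C[M][:,2].max())
    for zlo,hi in((-.02,.005),(.005,.015)):
        K=(abs(L[...,0])<.15)&(abs(L[...,1])<.1)&(C[...,2]>zlo)&(C[...,2]<hi)&(d>0); print(zlo,np.median(C[K][:,2]),K.sum())
E
```

```text
top corners [[0.7865 0.2745 0.01  ]
 [0.7706 0.1672 0.01  ]
 [0.5534 0.2026 0.01  ]
 [0.5702 0.3099 0.01  ]]
sizes [np.float64(0.10845951999234325), np.float64(0.22005632195649583), np.float64(0.10864297366355713), np.float64(0.21919298629176062)] centre [0.6702 0.2386 0.01  ]
yaw -0.16186062103036244
scene NL,NR,FR [[0.5697 0.3082 0.01  ]
 [0.5505 0.2003 0.01  ]
 [0.7683 0.167  0.01  ]]
tri [0.5706 0.3099 0.0084] 0.0010352141779874583
tri [0.5536 0.203  0.0056] 0.00019449396122442117
tri [0.7708 0.1678 0.0077] 0.0009431224252355899
top 106
local min/max [-0.1014 -0.0253] [-0.0863  0.0257] world mean [0.5754 0.254  0.0438] 0.05010976867231243
-0.02 0.00017083908053372454 5807
0.005 0.009898270929802333 1757
scene 84
local min/max [-0.1038 -0.0258] [-0.0914  0.0266] world mean [0.5732 0.2532 0.0436] 0.04959011888262743
-0.02 0.0012582937688737084 2732
0.005 0.011131804810769808 792
```

```bash
cat >> h.py <<'E'
from scipy.spatial.transform import Rotation as Ro
def toolR(q): return Ro.from_quat([q[1],q[2],q[3],q[0]]).as_matrix()
O=np.array([.669,.2375]); YAW=-.162
def S2W(x,y,z): return np.array([O[0]+x*np.cos(YAW)-y*np.sin(YAW),O[1]+x*np.sin(YAW)+y*np.cos(YAW),z])
def W2S(p): d=p[:2]-O; return np.array([d[0]*np.cos(YAW)+d[1]*np.sin(YAW),-d[0]*np.sin(YAW)+d[1]*np.cos(YAW),p[2]])
E
python3 - <<'E'
from h import *
from workcell import env
np.set_printoptions(precision=4,suppress=True)
s=env.get_state(); R=toolR(s["orientation"]); print(R)
zt=R[:,2]; print("z yaw",np.arctan2(zt[1],zt[0]))
W=S2W(-.135,0,.12); print("target",W)
d=W-s["tcp_pos"]; print("offset cm",R.T@d*100)
# yaw needed about tool x (down): positive turn about down = negative world yaw
for tgt in (YAW,YAW+np.pi):
    da=tgt-np.arctan2(zt[1],zt[0]); da=(da+np.pi)%(2*np.pi)-np.pi; print("tool yaw deg",-np.degrees(da)*np.sign(-R[2,0]))
W2=T=env.camera_model("wrist")["world_from_camera"][:3,3]; print("cam in tool",R.T@(W2-s["tcp_pos"]))
E
```

```text
[[-0.0006  0.3153  0.949 ]
 [-0.0012  0.949  -0.3153]
 [-1.     -0.0013 -0.0002]]
z yaw -0.3208242762263768
target [0.5358 0.2593 0.12  ]
offset cm [ 11.0751 -15.9488  42.6739]
tool yaw deg -9.099960711991377
tool yaw deg 170.90003928800863
cam in tool [-0.142   0.0001 -0.0658]
```

Emit:
servo_tool(
  increments=[
    {"offset": [0, -1, 3], "yaw": -1},
    {"offset": [0, -2.5, 7], "yaw": -2.5},
    {"offset": [0, -4, 11], "yaw": -4},
    {"offset": [0, -5.5, 15], "yaw": -5.5},
    {"offset": [0, -7, 19], "yaw": -7},
    {"offset": [0, -8.5, 23], "yaw": -8.5},
    {"offset": [0, -10, 27], "yaw": -9.1},
    {"offset": [0, -11, 30], "yaw": -9.1},
  ],
  claw=0,
  force=40,
)

```text
clock: 0.95
tcp_pos: [0.4329, 0.3448, 0.2311]
orientation: [0.705, 0.058, 0.705, -0.058]
wrist_force: [-0.1, 0.2, 1.3]
finger_gap: 0.0003
```

```bash
python3 - <<'E'
from h import *
from workcell import env
np.set_printoptions(precision=4,suppress=True)
s=env.get_state(); R=toolR(s["orientation"]); print(s["clock"],s["tcp_pos"],s["finger_gap"],s["joint_pos"])
zt=R[:,2]; print("yaw err deg",np.degrees(np.arctan2(zt[1],zt[0])-YAW))
print("offset cm",R.T@(S2W(-.14,0,.13)-s["tcp_pos"])*100)
E
```

```text
0.95 [0.4329 0.3448 0.2311] 0.00030518155886484445 [ 0.5277  0.2715 -0.0115  1.2881 -0.0003  0.6909]
yaw err deg -0.07129526218538995
offset cm [10.1079 -6.7663 11.039 ]
```

Emit:
servo_tool(
  increments=[
    {"offset": [0, -1, 1.5], "yaw": 0},
    {"offset": [1, -2.3, 4], "yaw": 0},
    {"offset": [3, -4, 7], "yaw": 0},
    {"offset": [5.5, -5.5, 9.5], "yaw": 0},
    {"offset": [8, -6.5, 10.8], "yaw": 0},
    {"offset": [10, -6.8, 11], "yaw": 0},
    {"offset": [10, -6.8, 11], "yaw": 0},
    {"offset": [10, -6.8, 11], "yaw": 0},
  ],
)

```text
clock: 1.75
tcp_pos: [0.5285, 0.2618, 0.1312]
orientation: [0.704, 0.057, 0.705, -0.057]
wrist_force: [-0.1, 0.5, 0.9]
finger_gap: 0.0003
```

```bash
python3 - <<'E'
from h import *
from workcell import env
np.set_printoptions(precision=4,suppress=True)
s=env.get_state(); R=toolR(s["orientation"]); print(s["clock"],s["tcp_pos"],W2S(s["tcp_pos"]),s["wrist_force"])
for n in ("wrist","scene","top"):
    m=env.camera_model(n); p,d=env.read_camera(n); cv2.imwrite(f"pics/{n}1.png",p[:,:,::-1]); np.savez(f"pics/{n}1.npz",p=p,d=d,T=m["world_from_camera"],m=np.array([m["vertical_fov"],m["cx"],m["cy"]]))
E
```

```text
1.75 [0.5285 0.2618 0.1312] [-0.1426  0.0013  0.1312] [-0.147   0.5096  0.8729]
```

View pics/wrist1.png

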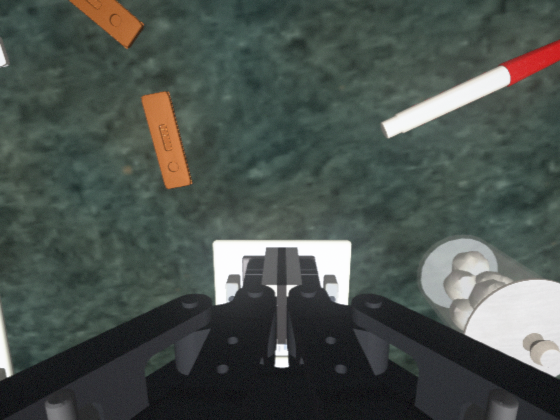

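View pics/scene1.png

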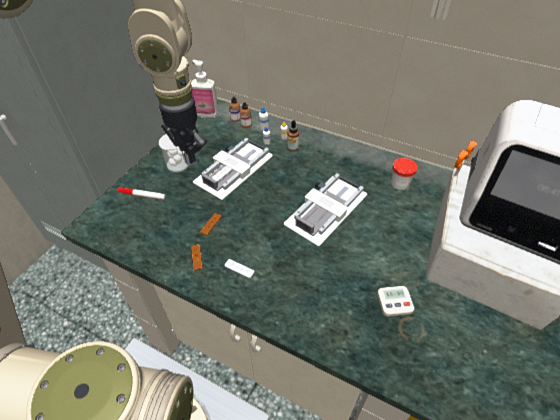

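```bash
python3 - <<'E'
from h import *
np.set_printoptions(precision=4,suppress=True)
p,d,T,m=load("wrist1")
for q in onplane([[213,240.5],[351,240.5]],T,m,.010): print("corner",W2S(q))
C=cloud(d,T,m); L=(C[...,:2]-O)@np.array([[np.cos(YAW),-np.sin(YAW)],[np.sin(YAW),np.cos(YAW)]])
M=(C[...,2]>.04)&(C[...,2]<.05)&(d>0)&(abs(L[...,1])<.03)&(L[...,0]<-.085)&(L[...,0]>-.115)
print("plate",M.sum(),L[M].min(0) if M.any() else 0,L[M].max(0) if M.any() else 0)
p,d,T,m=load("top0"); C=cloud(d,T,m)
J=C[155:200,122:172].reshape(-1,3); J=J[J[:,2]>.03]
print("jar",J.min(0),J.max(0)); print([W2S(q) for q in (J.min(0),J.max(0))])
E
```

```text
corner [-0.1103 -0.0518  0.01  ]
corner [-0.1104  0.056   0.01  ]
plate 0 0 0
jar [0.4906 0.0548 0.0311] [0.6505 0.4319 1.2864]
[array([-0.1466, -0.2091,  0.0311]), array([-0.0496,  0.1888,  1.2864])]
```

Emit:
servo_tool(
  increments=[
    {"offset": [1.5, 0, 0], "yaw": 0},
    {"offset": [4, 0, 0], "yaw": 0},
    {"offset": [6.5, 0, 0], "yaw": 0},
    {"offset": [8.5, 0, 0], "yaw": 0},
    {"offset": [10, 0, 0], "yaw": 0},
    {"offset": [10.6, 0, 0], "yaw": 0},
    {"offset": [10.6, 0, 0], "yaw": 0},
    {"offset": [10.6, 0, 0], "yaw": 0},
  ],
)

```text
clock: 2.7
tcp_pos: [0.5297, 0.2624, 0.0265]
orientation: [0.705, 0.057, 0.704, -0.057]
wrist_force: [0.3, 0.6, 0.1]
finger_gap: 0.0001
```

```bash
python3 - <<'E'
from h import *
from workcell import env
np.set_printoptions(precision=4,suppress=True)
s=env.get_state(); R=toolR(s["orientation"]); print(s["clock"],s["tcp_pos"],W2S(s["tcp_pos"]),s["wrist_force"],R)
p,d=env.read_camera("wrist"); cv2.imwrite("pics/wrist2.png",p[:,:,::-1])
p,d=env.read_camera("scene"); cv2.imwrite("pics/scene2.png",cv2.resize(p[100:220,120:320,::-1],(800,480),interpolation=cv2.INTER_CUBIC))
E
```

```text
2.7 [0.5297 0.2624 0.0265] [-0.1415  0.0021  0.0265] [0.2779 0.5608 0.0833] [[ 0.0018  0.1609  0.987 ]
 [ 0.0007  0.987  -0.1609]
 [-1.      0.0009  0.0017]]
```

View pics/wrist2.png

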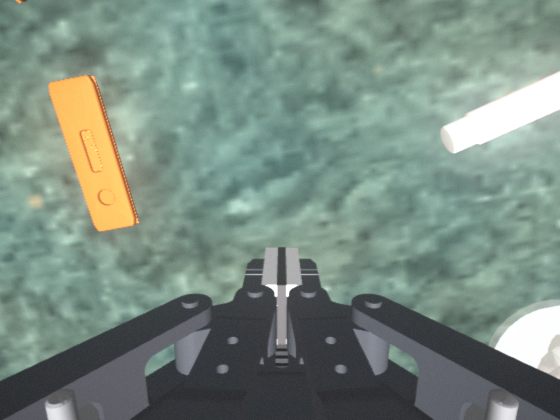

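View pics/scene2.png

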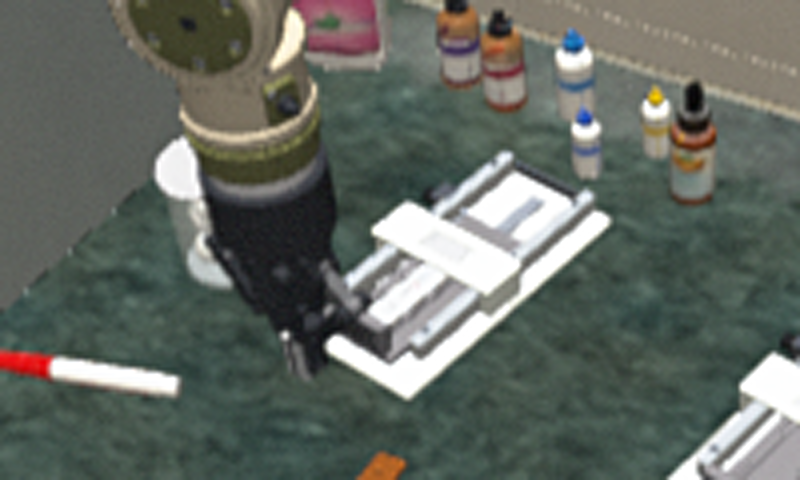

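The fingers are down in front of the plate at scene-crop (310,350), clear of the base. Now the first part of the push.

Emit:
servo_tool(
  increments=[
    {"offset": [0.2, 0, 0.8], "yaw": 0},
    {"offset": [0.3, 0, 1.6], "yaw": 0},
    {"offset": [0.3, 0, 2.4], "yaw": 0},
    {"offset": [0.3, 0, 3.0], "yaw": 0},
    {"offset": [0.3, 0, 3.6], "yaw": 0},
    {"offset": [0.3, 0, 4.2], "yaw": 0},
    {"offset": [0.3, 0, 4.8], "yaw": 0},
    {"offset": [0.3, 0, 5.0], "yaw": 0},
  ],
)

```text
clock: 3.6
tcp_pos: [0.577, 0.2538, 0.0221]
orientation: [0.704, 0.057, 0.706, -0.057]
wrist_force: [-5.7, 1.8, 5.2]
finger_gap: -0.0
```

```bash
python3 - <<'E'
from h import *
from workcell import env
np.set_printoptions(precision=4,suppress=True)
s=env.get_state(); R=toolR(s["orientation"]); print(s["clock"],s["tcp_pos"],W2S(s["tcp_pos"]),s["wrist_force"],"push force",R.T@s["wrist_force"])
p,d=env.read_camera("scene"); cv2.imwrite("pics/scene3.png",cv2.resize(p[100:220,120:320,::-1],(800,480),interpolation=cv2.INTER_CUBIC))
E
```

```text
3.6 [0.577  0.2538 0.0221] [-0.0935  0.0013  0.0221] [-5.6568  1.7695  5.2215] push force [-5.2018  0.8344 -5.8855]
```

View pics/scene3.png

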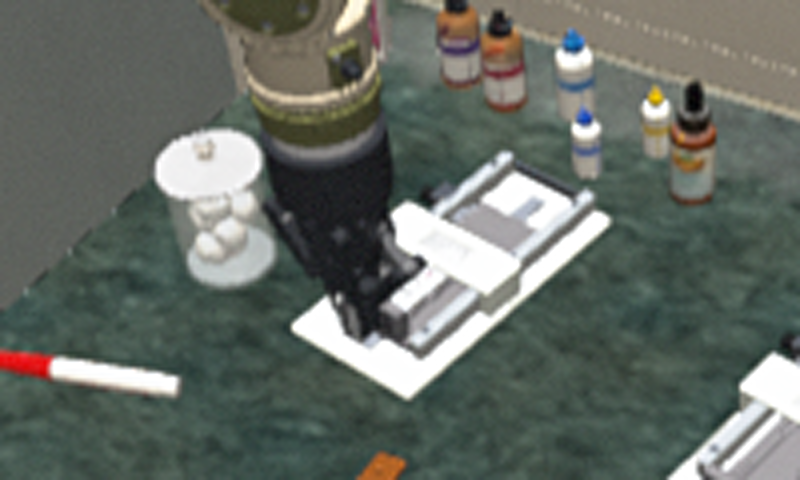

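Emit:
servo_tool(
  increments=[
    {"offset": [0, 0, 0.6], "yaw": 0},
    {"offset": [0, 0, 1.2], "yaw": 0},
    {"offset": [0, 0, 1.8], "yaw": 0},
    {"offset": [0, 0, 2.4], "yaw": 0},
    {"offset": [0, 0, 2.9], "yaw": 0},
    {"offset": [0, 0, 3.3], "yaw": 0},
    {"offset": [0, 0, 3.6], "yaw": 0},
    {"offset": [0, 0, 3.8], "yaw": 0},
  ],
)

```text
clock: 4.45
tcp_pos: [0.6139, 0.2477, 0.022]
orientation: [0.703, 0.057, 0.706, -0.057]
wrist_force: [-7.2, 1.3, 4.4]
finger_gap: 0.0001
```

```bash
python3 - <<'E'
from h import *
from workcell import env
np.set_printoptions(precision=4,suppress=True)
s=env.get_state(); R=toolR(s["orientation"]); print(s["clock"],s["tcp_pos"],W2S(s["tcp_pos"]),s["wrist_force"],"push force",R.T@s["wrist_force"])
m=env.camera_model("scene"); p,d=env.read_camera("scene"); cv2.imwrite("pics/scene4.png",cv2.resize(p[100:220,120:320,::-1],(800,480),interpolation=cv2.INTER_CUBIC))
E
```

```text
4.45 [0.6139 0.2477 0.022 ] [-0.056   0.0011  0.022 ] [-7.2233  1.2845  4.4456] push force [-4.4164  0.1031 -7.3536]
```

View pics/scene4.png

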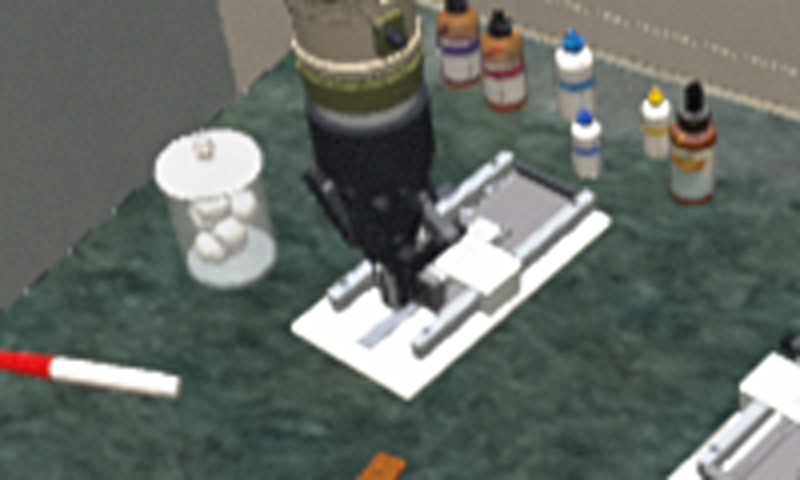

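Emit:
servo_tool(
  increments=[
    {"offset": [0, 0, 0.1], "yaw": 0},
    {"offset": [0, 0, 0.1], "yaw": 0},
    {"offset": [0, 0, 0.2], "yaw": 0},
    {"offset": [0, 0, 0.2], "yaw": 0},
    {"offset": [0, 0, 0.3], "yaw": 0},
    {"offset": [0, 0, 0.3], "yaw": 0},
    {"offset": [0, 0, 0.4], "yaw": 0},
    {"offset": [0, 0, 0.4], "yaw": 0},
  ],
)

```text
clock: 5.3
tcp_pos: [0.6178, 0.247, 0.022]
orientation: [0.703, 0.057, 0.706, -0.057]
wrist_force: [-6.2, 0.8, 4.1]
finger_gap: 0.0001
```

```bash
python3 - <<'E'
from h import *
from workcell import env
s=env.get_state(); R=toolR(s["orientation"]); print(s["clock"],W2S(s["tcp_pos"]),"push force",R.T@s["wrist_force"])
E
```

```text
5.3 [-0.05201723  0.00114571  0.02198495] push force [-4.04716534 -0.22836325 -6.27417536]
```

Emit:
servo_tool(
  increments=[
    {"offset": [0, 0, 0.1], "yaw": 0},
    {"offset": [0, 0, 0.1], "yaw": 0},
    {"offset": [0, 0, 0.2], "yaw": 0},
    {"offset": [0, 0, 0.2], "yaw": 0},
    {"offset": [0, 0, 0.3], "yaw": 0},
    {"offset": [0, 0, 0.3], "yaw": 0},
    {"offset": [0, 0, 0.3], "yaw": 0},
    {"offset": [0, 0, 0.3], "yaw": 0},
  ],
)

```text
clock: 6.1
tcp_pos: [0.6195, 0.2468, 0.022]
orientation: [0.703, 0.057, 0.707, -0.057]
wrist_force: [-9.0, 1.3, 5.7]
finger_gap: 0.0003
```

```bash
python3 - <<'E'
from h import *
from workcell import env
s=env.get_state(); R=toolR(s["orientation"]); print(s["clock"],W2S(s["tcp_pos"]),"push force",R.T@s["wrist_force"])
E
```

```text
6.1 [-0.05030224  0.00117248  0.02197899] push force [-5.65750215 -0.19062181 -9.15948137]
```

Emit:
servo_tool(
  increments=[
    {"offset": [0, 0, 0.1], "yaw": 0},
    {"offset": [0, 0, 0.1], "yaw": 0},
    {"offset": [0, 0, 0.2], "yaw": 0},
    {"offset": [0, 0, 0.2], "yaw": 0},
    {"offset": [0, 0, 0.3], "yaw": 0},
    {"offset": [0, 0, 0.3], "yaw": 0},
    {"offset": [0, 0, 0.3], "yaw": 0},
    {"offset": [0, 0, 0.3], "yaw": 0},
  ],
)

```text
clock: 6.9
tcp_pos: [0.6196, 0.2467, 0.0219]
orientation: [0.701, 0.056, 0.709, -0.057]
wrist_force: [-17.2, 1.5, 11.5]
finger_gap: -0.0001
```

```bash
python3 - <<'E'
from h import *
from workcell import env
s=env.get_state(); R=toolR(s["orientation"]); print(s["clock"],W2S(s["tcp_pos"]),"push force",R.T@s["wrist_force"])
p,d=env.read_camera("scene"); cv2.imwrite("pics/scene5.png",cv2.resize(p[100:220,120:320,::-1],(800,480),interpolation=cv2.INTER_CUBIC))
p,d=env.read_camera("top"); cv2.imwrite("pics/top5.png",cv2.resize(p[100:220,180:380,::-1],(800,480),interpolation=cv2.INTER_CUBIC))
E
```

```text
6.9 [-0.05028481  0.00112313  0.0219132 ] push force [-11.3236123   -1.28928685 -17.34785071]
```

View pics/scene5.png

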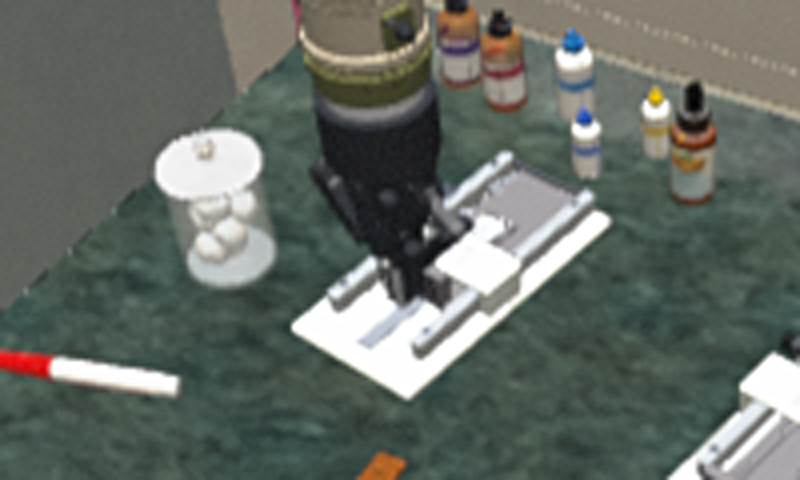

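View pics/top5.png

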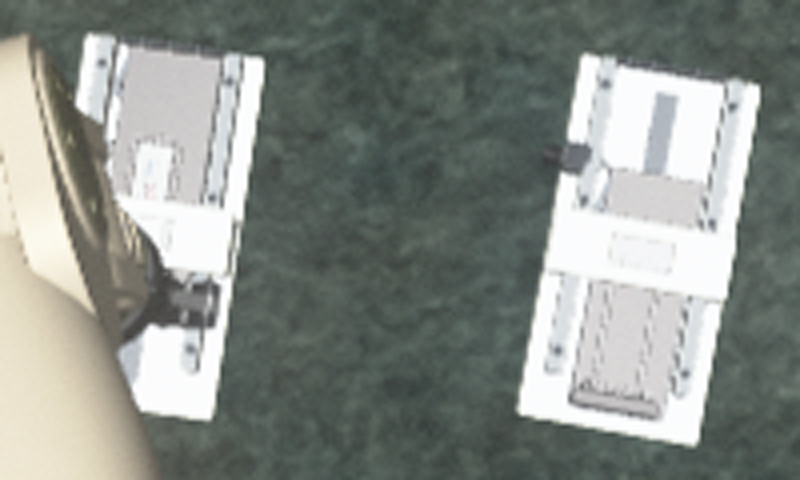

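The end stop is reached: another 3 mm of command gave no motion, and the push force rose from 9 to 17 N. The carriage's far end is flush with the stand end at top-crop (170,50). Now a quick release straight back.

Emit:
servo_tool(
  increments=[
    {"offset": [0, 0, -3], "yaw": 0},
    {"offset": [0, 0, -7], "yaw": 0},
    {"offset": [0, 0, -10], "yaw": 0},
    {"offset": [0, 0, -11.5], "yaw": 0},
    {"offset": [-1, 0, -12], "yaw": 0},
    {"offset": [-4, 0, -12], "yaw": 0},
    {"offset": [-8, 0, -12], "yaw": 0},
    {"offset": [-11, 0, -12], "yaw": 0},
  ],
)

```text
clock: 7.8
tcp_pos: [0.5093, 0.2656, 0.1355]
orientation: [0.706, 0.058, 0.703, -0.057]
wrist_force: [0.1, 0.9, -0.6]
finger_gap: 0.0003
```

Emit:
servo_tool(
  increments=[
    {"offset": [-2, 0, -3], "yaw": 0},
    {"offset": [-4, 2, -7], "yaw": 0},
    {"offset": [-6, 4, -11], "yaw": 0},
    {"offset": [-6, 6, -14], "yaw": 0},
    {"offset": [-6, 8, -16], "yaw": 0},
    {"offset": [-6, 9, -17], "yaw": 0},
    {"offset": [-6, 9, -17], "yaw": 0},
    {"offset": [-6, 9, -17], "yaw": 0},
  ],
)

```text
clock: 8.6
tcp_pos: [0.3549, 0.3815, 0.1924]
orientation: [0.705, 0.057, 0.704, -0.057]
wrist_force: [-0.6, -0.1, -1.0]
finger_gap: -0.0004
```

```bash
python3 - <<'E'
from h import *
from workcell import env
np.set_printoptions(precision=4,suppress=True)
s=env.get_state(); print(s["clock"],s["tcp_pos"],s["wrist_force"])
for n in ("scene","top"):
    m=env.camera_model(n); p,d=env.read_camera(n); cv2.imwrite(f"pics/{n}6.png",p[:,:,::-1]); np.savez(f"pics/{n}6.npz",p=p,d=d,T=m["world_from_camera"],m=np.array([m["vertical_fov"],m["cx"],m["cy"]]))
    T=m["world_from_camera"]; mm=[m["vertical_fov"],m["cx"],m["cy"]]
    C=cloud(d,T,mm); L=(C[...,:2]-O)@np.array([[np.cos(YAW),-np.sin(YAW)],[np.sin(YAW),np.cos(YAW)]])
    M=(C[...,2]>.041)&(C[...,2]<.07)&(d>0)&(abs(L[...,1])<.03)&(L[...,0]<-.03)&(L[...,0]>-.115)
    print(n,"plate",M.sum(),L[M].min(0) if M.any() else 0,L[M].max(0) if M.any() else 0)
t=cv2.imread("pics/top6.png"); q=cv2.imread("pics/scene6.png")
cv2.imwrite("pics/c6t.png",cv2.resize(t[100:220,180:380],(800,480),interpolation=cv2.INTER_CUBIC))
cv2.imwrite("pics/c6s.png",cv2.resize(q[130:250,185:385],(800,480),interpolation=cv2.INTER_CUBIC))
E
```

```text
8.6 [0.3549 0.3815 0.1924] [-0.5677 -0.1158 -1.008 ]
scene plate 60 [-0.0678 -0.0259] [-0.0558  0.0264]
top plate 89 [-0.0669 -0.0229] [-0.0566  0.0261]
```

View pics/c6t.png

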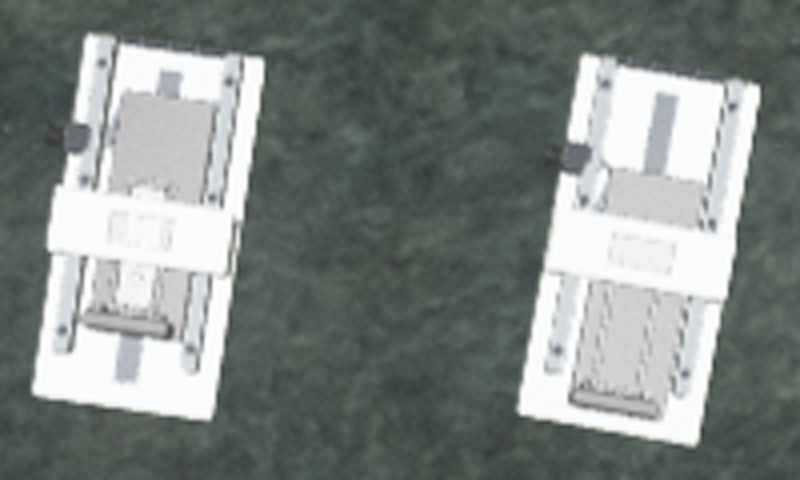

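View pics/c6s.png

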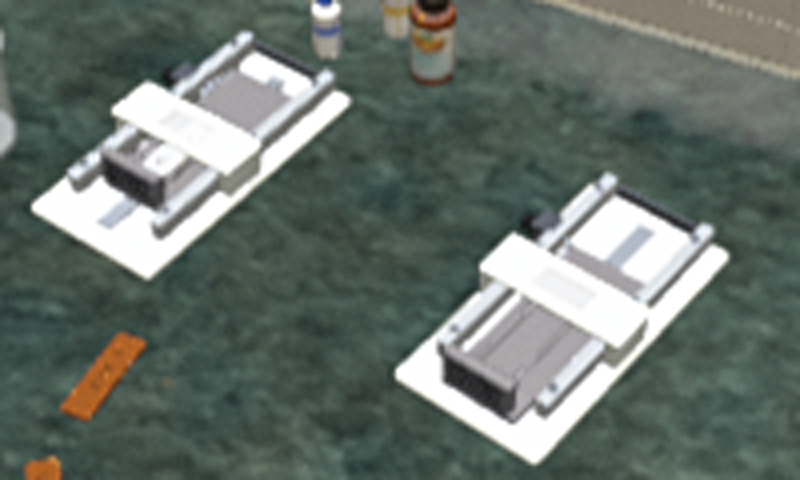

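View pics/top6.png

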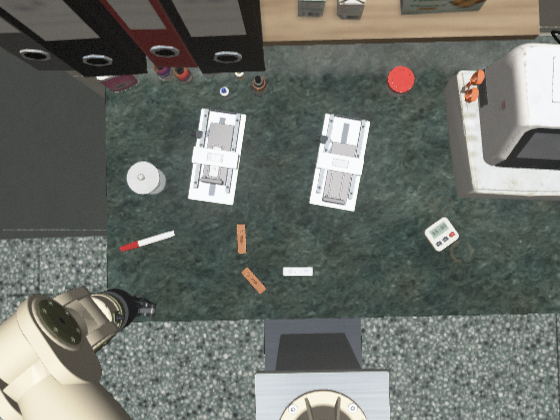

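The plate's near face went from local x of about -101 mm to -67 mm, a travel of about 34 mm, so the carriage is latched. The cassette lies in its nest under the window at top (213,162). The right stand and the things lying about look unmoved, and the arm is clear.

```bash
python3 - <<'E'
from workcell import env
print(env.hand_in())
E
```

```text
the job is handed in; nothing more can be done
None
```

The job is done and handed in at about 8.7 s of the 35 s. I pushed the left (loaded) stand's carriage by its push plate, with the closed fingertips, onto its end stop. Then I let it go with a quick straight retreat.

**End stop:** another 3 mm of commanded push gave no motion, and the force along the push rose from 9 to 17 N. The highest wrist force I read was about 21 N, at the ends of the moves.

**Latched position:** after release the depth images put the push plate's near face at about -67 mm (stand x), against about -101 mm at the start. That is 34 to 36 mm of travel depending on the camera, and matches the 34 mm latch position.

**Rest of the scene:** the cassette is in its nest under the window. By eye in the pictures, the empty stand, spare cassette, brown look-alikes, timer, marker and jar look unmoved. The arm stood clear of everything at the end.

**Disagreements:** the three views differed by about 2 mm on the stand's position. An upward force of 4 to 11 N also showed on the tool during the push. I took it as friction at the plate and did not check further. It was gone after release.

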